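# Butt the tube row against the jig stop and close the keeper

### The job

In the blue welding jig, push the row of four square tubes along the channel with a fingertip, all together as one train, until the front tube is right up against the yellow end stop and no gaps are left. Then push the red keeper bar round, as far as it goes, so that it lies square across the channel behind the row. Do not lift, tip or pull apart the tubes, leave the other things on the bench where they are, and finish clear of everything.

Things in the scene. Friction and masses are not known exactly. Their poses are not given: they have to be found in the camera images.
- jig: Blue welding jig fixed to the bench. Origin: middle of the underside of its base plate, on the bench. x runs along the channel to the end stop, z up. Base 360 x 90 mm, 8 mm thick; its top is the channel floor. Two guide walls along x, 8 mm thick, tops 23 mm above the bench, leave a channel 42 mm wide centred on y = 0, open at the -x end.
- stop_face (a point): Middle of the face of the yellow stop block that the front tube must touch: jig x = +150, y = 0 mm, 30 mm above the bench; axes as the jig's. The block is 22 mm thick, 62 mm wide, its top 48 mm above the bench.
- keeper (a joint): Angle of the red keeper bar, rad. In the jig's frame it points along (-cos(q-0.6), sin(q-0.6)): at 0 swung well aside, at 0.6 parallel to the channel, pointing to -x, at 2.17 (fixed end stop) square across the channel, 4 mm behind the home row. Closes clockwise seen from above. Starts at 0 to 0.5; friction 0.05 N m, stays where left.
- keeper_pivot (a point): On the axis of the keeper's pivot, at the bar's mid height, 37 mm above the bench: jig x = -19, y = -36 mm; axes as the jig's. The steel post there is 18 mm thick, its top about 60 mm above the bench.
- keeper_tip (a point): Middle of the free end of the red keeper bar, 85 mm from the pivot axis. The bar is 10 mm thick and 22 mm high; it runs from 26 to 48 mm above the bench, clear over the guide walls.
- tube1: Light grey square tube offcut standing in the channel (front tube, nearest the stop): 40 x 40 mm, 50 mm tall, wall 4 mm, open at the top, about 150 g. Origin: middle of its underside, on the channel floor; axes as the jig's. Its top is 58 mm above the bench. The four stand in a touching row that starts 70 to 120 mm short of the stop; the row slides with a push of 2 to 8 N.
- tube2: Light grey square tube offcut standing in the channel (second tube of the row): 40 x 40 mm, 50 mm tall, wall 4 mm, open at the top, about 150 g. Origin: middle of its underside, on the channel floor; axes as the jig's. Its top is 58 mm above the bench. The four stand in a touching row that starts 70 to 120 mm short of the stop; the row slides with a push of 2 to 8 N.
- tube3: Light grey square tube offcut standing in the channel (third tube of the row): 40 x 40 mm, 50 mm tall, wall 4 mm, open at the top, about 150 g. Origin: middle of its underside, on the channel floor; axes as the jig's. Its top is 58 mm above the bench. The four stand in a touching row that starts 70 to 120 mm short of the stop; the row slides with a push of 2 to 8 N.
- tube4: Light grey square tube offcut standing in the channel (rear tube, the one to push on): 40 x 40 mm, 50 mm tall, wall 4 mm, open at the top, about 150 g. Origin: middle of its underside, on the channel floor; axes as the jig's. Its top is 58 mm above the bench. The four stand in a touching row that starts 70 to 120 mm short of the stop; the row slides with a push of 2 to 8 N.
- spare_tube: A fifth, identical square tube standing on the bench beside the jig, not part of the row. Leave alone. Origin: centre of its underside.
- square: Try square lying flat, steel blade 130 x 25 x 6 mm along its x, dark wooden stock 20 x 90 x 16 mm. Leave alone. Origin: under the middle of the blade.
- pliers: Pliers with red handles, about 175 mm long, 12 mm high. Leave alone. Origin: near the joint, on the bench.
- hoop: Flat steel hoop, 120 mm outside diameter, 6 mm high. Leave alone. Origin: centre of its underside.
- hammer: Hammer lying along its x axis. Leave alone.
- tin: Green closed tin, 70 mm diameter, 90 mm tall. Leave alone. Origin: centre of its underside.
- magnet: Orange triangular welding magnet, about 95 x 85 mm, 16 mm high. Leave alone. Origin: its middle, on the bench.
Not all that is in view belongs to the job. What is shaped like the tube1 but pink is not meant. What is shaped like the tube3 but purple is not meant.

How it is judged:
On the way, in this order (a step that is already met when the one before it is completed fails the run):
1. the row of four tubes is closed up against the end stop (x of tube1 in the frame of jig above 0.127 m and x of tube2 in the frame of jig above 0.0864 m and x of tube3 in the frame of jig above 0.0458 m and x of tube4 in the frame of jig above 0.0052 m and y of tube1 in the frame of jig between -0.006 and 0.006 m and z of each of tube1, tube2, tube3, tube4 in the frame of jig below 0.012 m and y of tube2 in the frame of jig between -0.006 and 0.006 m and y of tube3 in the frame of jig between -0.006 and 0.006 m and y of tube4 in the frame of jig between -0.006 and 0.006 m), for 0.2 s.
2. the keeper bar is swung fully across behind the row (x of tube1 in the frame of jig above 0.127 m and x of tube2 in the frame of jig above 0.0864 m and x of tube3 in the frame of jig above 0.0458 m and x of tube4 in the frame of jig above 0.0052 m and value of joint keeper above 2.05 rad), for 0.2 s.
At the end, for the whole second after the job is handed in: The four tubes stand upright and at rest in the channel, the front one within 3 mm of the end stop and the rear one within 5 mm of its fully closed-up place, and the keeper is within 0.12 rad of its end stop across the channel (all of step 2 and y of tube1 in the frame of jig between -0.006 and 0.006 m and z of each of tube1, tube2, tube3, tube4 in the frame of jig below 0.012 m and y of tube2 in the frame of jig between -0.006 and 0.006 m and y of tube3 in the frame of jig between -0.006 and 0.006 m and y of tube4 in the frame of jig between -0.006 and 0.006 m and angle between each of tube1, tube2, tube3, tube4's own z axis and vertical below 0.06 rad and linear speed of each of tube1, tube2, tube3, tube4 below 0.01 m/s); the robot touches nothing.
It fails at once if a tube of the row is lifted more than 8 mm off the channel floor (z of any of tube1, tube2, tube3, tube4 in the frame of jig above 0.016 m).
It fails at once if a tube of the row is tipped more than 0.3 rad (angle between any of tube1, tube2, tube3, tube4's own z axis and vertical above 0.3 rad).
It fails at once if the row is pulled apart (a gap of more than 12 mm between neighbours) (distance between tube1 and tube2 above 0.052 m or distance between tube2 and tube3 above 0.052 m or distance between tube3 and tube4 above 0.052 m).
It fails at once if another thing on the bench is moved more than 25 mm (distance of any of spare_tube, square, pliers, hoop, hammer, tin, magnet from where it was at the start of the episode above 0.025 m).
It also fails if it takes over 50 s, if anything falls off the work surface, if the arm or the gripper's body presses on something with over 40 N, if the wrist force passes 120 N, or if a joint passes its speed limit or range.

### The arm

A 6-joint arm with a two-finger parallel gripper is mounted at the origin on the work surface. World frame = base frame: x ahead of the robot, y to its left, z up, the work surface at z = 0. Lengths are in m, angles in rad, forces in N, time in s.
With the tool pointing down it reaches from about 0.225 to 0.875 m from the base axis. Payload 3.4 kg.
Tool frame: the origin (TCP) lies at the very end of the fingers, on their centre line; the grasp point (between the pads) lies manip.hold_point_z behind it (manip.hold_point_z is the distance from the TCP to the grasp point, in m); x points along the fingers, y is the direction in which the jaws open and shut, and the axes are right-handed (so a half turn about x gives the same grasp; the last joint's range is limited). The gripper opens to 85 mm and grips with 20 to 120 N. Pads are 22 mm wide; open, the fingers measure 114 mm over their backs; the gripper's body (76 mm by 85 mm) begins 54 mm behind the grasp point. The pads swing forward as they close: fully open they stand 13 mm farther back than shut.
Start: joints at [1.014, 0.276, 1.505, -0, 1.361, -0.121], TCP at [0.243, 0.521, 0.231] pointing down, gripper open.
Joint ranges: [-2.89, 2.89], [-0.75, 2.08], [0.22, 2.7], [-1.18, 4.32], [0.11, 2.71], [-2.7, 2.7]. Speed limits (rad/s): [2.57, 2.57, 3.14, 3.14, 3.14, 3.14].

### API

Orientations are given as a unit quaternion [w, x, y, z].
In Python, from rig import manip gives the robot as it stands.
- The arm moves only by the tool step_arm, never from a script. Its argument "targets" is a list of rows, each a list of 2 entries, a list of its own where there are three numbers: the shift along the tool's x, y, z in mm, then the turn about the tool's x in degrees. A call has 1 to 20 rows; each row is the pose to reach, as a shift and turn from the pose commanded when the call began, along the tool's axes at that moment; what a row does not reach only later rows make up. A row lasts 1/10 s, in which the tool goes at most 50 mm and 8.59 degrees, less where a joint would pass 70% of its speed; a pose out of reach is approached as far as the arm can. A call with a gripper value outside its range is refused whole. "grip" is the closure, from 0 (fully open) to 1 (shut), set as the call begins (left out, the last holds). The fingers move at their own pace and stop on an object; "grip_force" is the grip in N (left out, the last holds). Time passes only in rows, so rows that repeat a pose let the fingers close. It gives the time, the measured TCP pose, the force and the opening at its end, in the units of the state.
- manip.get_state(): the state, without advancing time (a new reading comes with each control period).
- manip.get_image(name): name is "side" or "top" or "wrist"; returns a dict with "image" (480x640x3 uint8, red, green, blue), "fx", "fy", "cx", "cy" (pixels), "distortion" ([k1, k2, p1, p2, k3] as OpenCV has them; the pictures are not rectified), "pose" (4x4, takes a point from camera to world coordinates). Camera axes: x right, y down, z forward; pixel columns grow to the right and rows downward; lengths in m; the calibration is good to about 2 mm. A picture is of the moment at which its call begins. There is no depth.
- manip.sign_off(): hands the job in, once; it reports no verdict.
Trained networks look in a picture, given as the dict that the camera call returned (one of the last four; its "shot" number tells which), for a name from the list of things; names that differ only in an ending like _2 or _b are one class to them, and where a whole thing is asked for, a point or a joint stands for the part that bears it (a point fixed in the world has none). Each returns a list of dicts, best first, with "confidence" (0 to 1); they miss things now and then, are a little off and sometimes report something else, mostly with a low value. They report only what shows in the picture. A call takes as long as a camera call. They do not tell look-alikes from the thing itself.
- manip.search_frame(picture, thing): "xyz" ([x, y, z] in m, in world coordinates, good to about 4 mm: the middle of the surface that is visible of it).
- manip.regions_of(picture, thing): "region" (480x640 bool, what is visible of it).
The state is a dict: "clock": time; "qpos": joint angles; "qd": joint speeds; "effort": joint torques, N m; "position": TCP position; "ee_rot": TCP orientation; "contact_force": force on the tool from outside, world axes, zero at the start; "moment": the same for the moment, N m; "width": finger opening in m.
Only numpy, scipy, OpenCV 4.12 (cv2) and the standard library are available. Lean on these libraries where they do the work, as an engineer would, in place of code of your own. Each camera call takes 0.05 s, during which the arm holds its last target.

## Working session

There is one attempt and no reset: what is moved stays moved. The work goes in short steps, Python scripts to look and compute and a tool call to move; the robot and the scene stay as the last step left them, time stands still between calls to the robot, and variables do not carry over. Pictures are saved under pics/ and viewed, and the job is handed in when it is done.

Besides the shell and the picture viewer there is one more tool, called as a command line: name --argument value ..., lists and objects as JSON in quotes. step_arm: Moves the arm, as the interface text tells. Its arguments: {"type":"object","properties":{"targets":{"type":"array"},"grip":{"type":"number"},"grip_force":{"type":"number"}},"required":["targets"]}

```bash
mkdir -p pics; ls
python3 - <<'E'
from rig import manip
import cv2,numpy as np
s=manip.get_state();print({k:np.round(v,3) for k,v in s.items()}, manip.hold_point_z)
for n in["top","side"]:
    p=manip.get_image(n);cv2.imwrite(f"pics/{n}0.png",p["image"][:,:,::-1])
    print(n,np.round(p["pose"],3).tolist(),p["fx"],p["distortion"])
    for t in["jig","keeper_tip","keeper_pivot","stop_face","tube1","tube4","spare_tube","keeper"]:
        try:
            for d in manip.search_frame(p,t)[:6]:print(t,np.round(d["xyz"],3),round(d["confidence"],2))
        except Exception as e:print(t,e)
E
```

```text
pics
{'clock': np.float64(0.0), 'qpos': array([ 1.014,  0.277,  1.506,  0.   ,  1.361, -0.121]), 'qd': array([ 0.001, -0.001,  0.   ,  0.001,  0.001,  0.   ]), 'effort': array([ 1.0000e-03, -4.1678e+01, -2.4581e+01, -0.0000e+00,  1.1000e-02,
        0.0000e+00]), 'position': array([0.242, 0.521, 0.23 ]), 'ee_rot': array([ 0.69 ,  0.152,  0.691, -0.153]), 'contact_force': array([0.435, 0.565, 0.072]), 'moment': array([-0.018, -0.045, -0.041]), 'width': np.float64(0.085)} 0.0187
top [[0.004, -0.996, 0.089, 0.432], [-1.0, -0.005, -0.003, -0.0], [0.004, -0.089, -0.996, 1.442], [0.0, 0.0, 0.0, 1.0]] 506.428774713777 [-0.09490936  0.          0.          0.          0.        ]
jig [0.504 0.007 0.057] 0.71
jig [ 0.493 -0.009  0.013] 0.64
keeper_pivot [ 0.496 -0.012  0.008] 0.7
keeper_pivot [ 0.328 -0.426  0.006] 0.64
stop_face [ 0.494 -0.013  0.006] 0.84
tube1 [ 0.483 -0.286  0.046] 0.73
tube1 [ 0.656 -0.053  0.048] 0.7
tube1 [ 0.337 -0.099  0.051] 0.68
tube1 [ 0.477 -0.078  0.06 ] 0.67
tube1 [0.502 0.005 0.055] 0.53
tube1 [ 0.484 -0.036  0.058] 0.46
tube4 [ 0.483 -0.286  0.046] 0.73
tube4
[... 456 characters left out ...]
   0.        ]
jig [ 0.479 -0.043  0.006] 0.65
jig [0.744 0.245 0.007] 0.46
keeper_tip [ 0.526 -0.084  0.046] 0.57
keeper_pivot [ 0.482 -0.045  0.008] 0.88
stop_face [ 0.482 -0.04   0.01 ] 0.92
stop_face [0.624 0.075 0.029] 0.54
tube1 [ 0.644 -0.058  0.034] 0.95
tube1 [0.492 0.018 0.049] 0.78
tube1 [ 0.479 -0.289  0.035] 0.77
tube1 [ 0.49  -0.019  0.05 ] 0.76
tube1 [ 0.481 -0.061  0.047] 0.75
tube1 [ 0.334 -0.098  0.032] 0.75
tube4 [ 0.644 -0.058  0.034] 0.95
tube4 [0.492 0.018 0.049] 0.78
tube4 [ 0.479 -0.289  0.035] 0.77
tube4 [ 0.49  -0.019  0.05 ] 0.76
tube4 [ 0.481 -0.061  0.047] 0.75
tube4 [ 0.334 -0.098  0.032] 0.75
spare_tube [0.622 0.072 0.035] 0.9
keeper [ 0.526 -0.089  0.046] 0.74
```

View pics/top0.png

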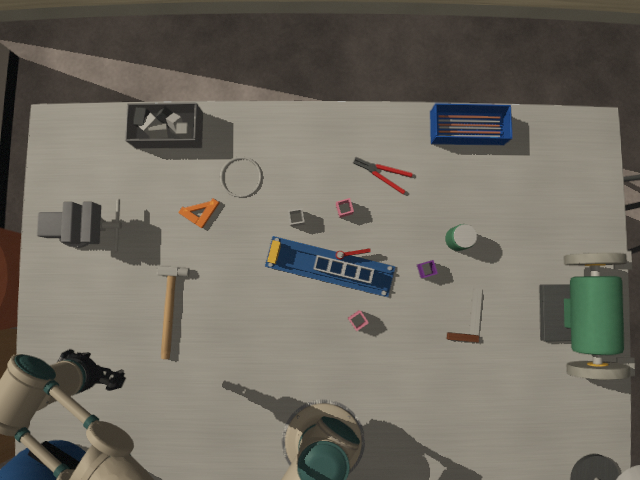

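View pics/side0.png

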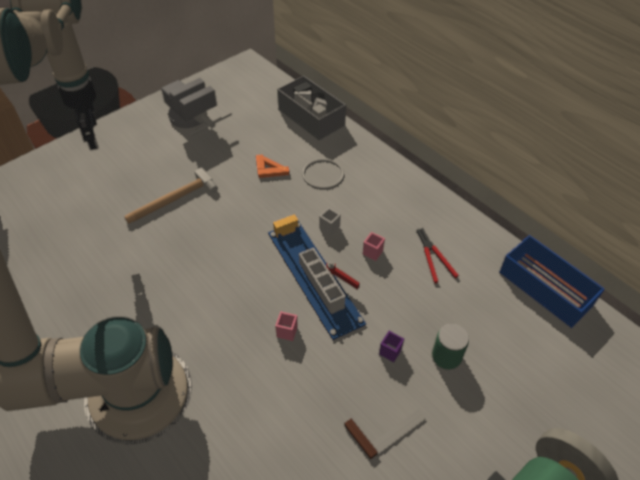

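```bash
cat > h.py <<'E'
import numpy as np,cv2
from rig import manip
def proj(p,X):
    T=np.linalg.inv(np.array(p["pose"]));K=np.array([[p["fx"],0,p["cx"]],[0,p["fy"],p["cy"]],[0,0,1.]])
    r,_=cv2.Rodrigues(T[:3,:3]);return cv2.projectPoints(np.asarray(X,float).reshape(-1,1,3),r,T[:3,3],K,np.array(p["distortion"]))[0].reshape(-1,2)
def ray(p,uv,z):
    K=np.array([[p["fx"],0,p["cx"]],[0,p["fy"],p["cy"]],[0,0,1.]])
    n=cv2.undistortPoints(np.asarray(uv,float).reshape(-1,1,2),K,np.array(p["distortion"])).reshape(-1,2)
    P=np.array(p["pose"]);d=np.c_[n,np.ones(len(n))]@P[:3,:3].T
    return P[:3,3]+d*((z-P[2,3])/d[:,2])[:,None]
def crop(p,c,h,name,s=6,pts=None):
    u,v=int(c[0]),int(c[1]);im=p["image"][max(v-h[1],0):v+h[1],max(u-h[0],0):u+h[0],::-1]
    im=cv2.resize(im,None,fx=s,fy=s,interpolation=cv2.INTER_CUBIC)
    if pts is not None:
        for q in pts:
            x,y=(q-[max(u-h[0],0),max(v-h[1],0)]+.5)*s
            cv2.circle(im,(int(x),int(y)),2,(0,255,0),-1)
    cv2.imwrite(name,im)
E
python3 - <<'E'
from h import *
for n in["top","side"]:
    p=manip.get_image(n)
    print(proj(p,[manip.get_state()["position"],[0,0,0]]))
    r=manip.regions_of(p,"jig")
    for d in r[:3]:
        m=d["region"];v,u=np.nonzero(m);print(n,d["confidence"],m.sum(),u.min(),u.max(),v.min(),v.max())
    crop(p,(330,265) if n=="top" else (315,275),(70,50) if n=="top" else (70,70),f"pics/{n}1.png",5)
    print([p[k] for k in("fx","fy","cx","cy")])
E
```

```text
[[105.92567737 363.70544535]
 [322.54768426 440.7299729 ]]
top 0.73 4100 266 394 236 296
[506.428774713777, 506.428774713777, 325.23904142394883, 241.46917425420503]
[[ 95.7800094  139.80379214]
 [138.61454035 390.58006482]]
side 0.7 3266 269 365 215 338
[596.2860656870373, 596.2860656870373, 321.4568468724241, 239.69547396079628]
```

View pics/top1.png

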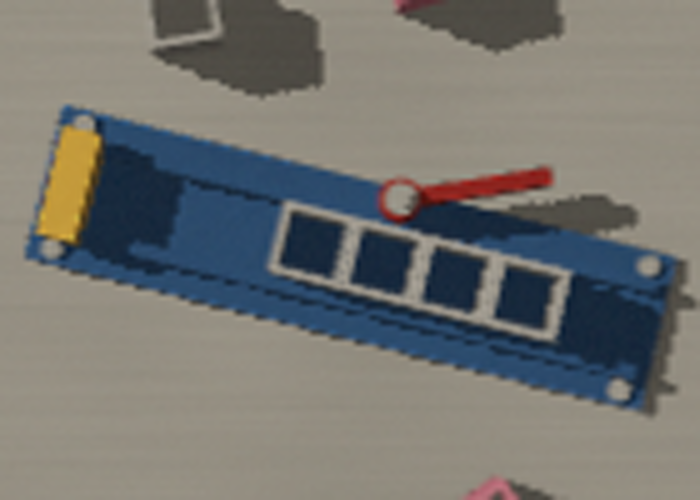

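View pics/side1.png

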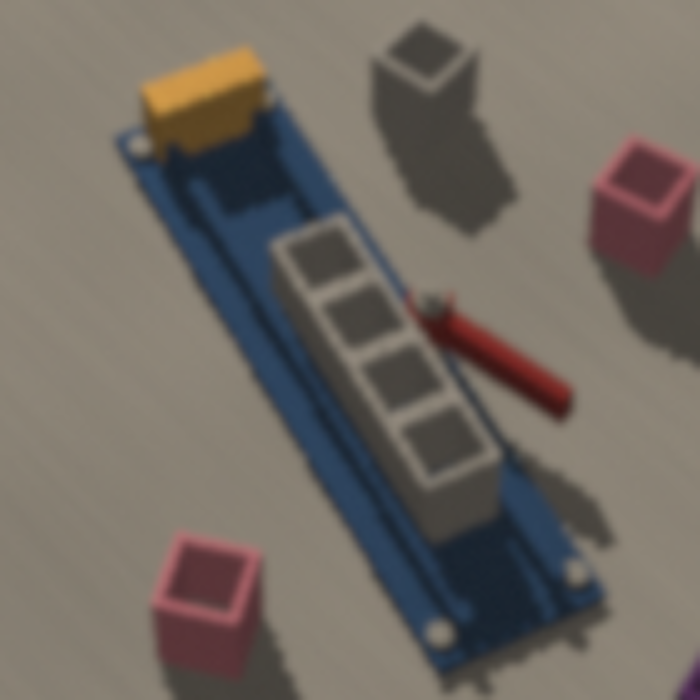

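```bash
cat > fit.py <<'E'
from h import *
from scipy.optimize import least_squares
def J2W(j,P):
    P=np.atleast_2d(np.asarray(P,float));c,s=np.cos(j[2]),np.sin(j[2])
    return np.c_[j[0]+c*P[:,0]-s*P[:,1],j[1]+s*P[:,0]+c*P[:,1],P[:,2]]
E
python3 - <<'E'
from fit import *
top=manip.get_image("top");side=manip.get_image("side")
B=[(.18,-.045,.008),(-.18,-.045,.008),(-.18,.045,.008),(.18,.045,.008)]
def pts(f):return B+[(f,-.02,.058),(f,.02,.058),(f-.16,-.02,.058),(f-.16,.02,.058)]
t=np.array([(63,107),(685,260),(652,412),(27,258),(288,200),(268,272),(572,270),(556,340)])/5+[260,215]-.5
s=np.array([(278,95),(603,598),(443,672),(117,135),(345,215),(272,243),(500,458),(430,487)])/5+[245,205]-.5
def res(x,full=False):
    W=J2W(x,pts(x[3]));a=proj(top,W)-t;b=proj(side,W)-s
    return (a,b) if full else np.r_[a,b].ravel()
r=least_squares(res,[.49,0,1.4,.05],loss="soft_l1");print(r.x);a,b=res(r.x,1);print(np.round(a,1).tolist(),np.round(b,1).tolist())
j=r.x[:3];np.save("jig.npy",r.x)
piv=J2W(j,[(-.019,-.036,.037)]);print("piv",piv)
for p,uv in((top,(548,177)),(side,(568,400))):
    w=ray(p,[np.array(uv)/5+([260,215] if p is top else [245,205])-.5],.047)[0]
    d=(w-piv[0])[:2];c,s_=np.cos(j[2]),np.sin(j[2]);dj=np.array([c*d[0]+s_*d[1],-s_*d[0]+c*d[1]]);print("tip",w,np.linalg.norm(d),"q",np.arctan2(dj[1],-dj[0])+.6)
crop(top,(330,265),(70,50),"pics/top2.png",5,np.r_[proj(top,J2W(j,pts(r.x[3]))),proj(top,J2W(j,[(-.019,-.036,.06)]))])
crop(side,(315,275),(70,70),"pics/side2.png",5,np.r_[proj(side,J2W(j,pts(r.x[3]))),proj(side,J2W(j,[(-.019,-.036,.06),(.15,-.031,.048),(.15,.031,.048)]))])
E
```

```text
[ 0.48864686 -0.02037238  1.32959695  0.04408521]
[[0.9, -0.1], [-0.6, 0.1], [-1.4, 0.6], [0.1, 0.4], [-0.2, 0.3], [0.2, 0.1], [-0.2, 0.5], [-0.5, 0.8]] [[-0.8, -3.3], [2.3, -0.3], [0.1, 0.4], [0.4, 0.5], [0.5, -0.2], [0.5, -0.0], [1.0, -0.7], [-0.3, 0.2]]
piv [[ 0.51906626 -0.0474216   0.037     ]]
tip [ 0.53358741 -0.12626637  0.047     ] 0.08017081894432924 q 0.1766676346246155
tip [ 0.52935883 -0.12913439  0.047     ] 0.08235845979982682 q 0.23350010884771055
```

View pics/top2.png

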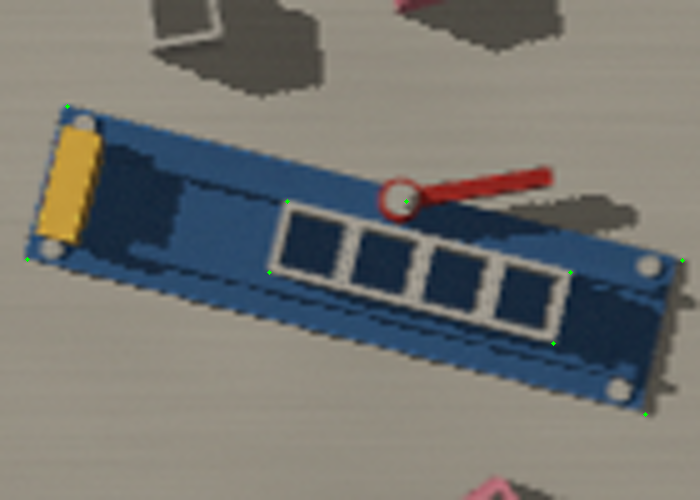

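View pics/side2.png

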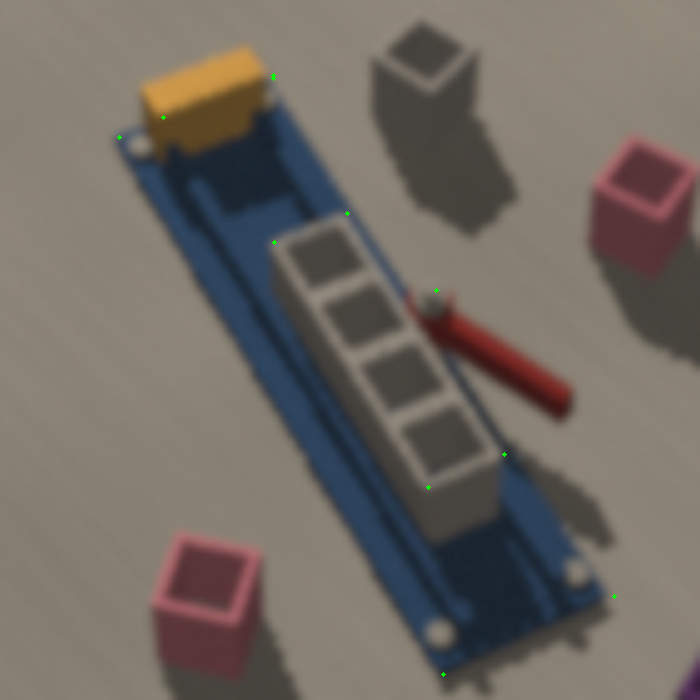

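```bash
cat >> fit.py <<'E'
from scipy.spatial.transform import Rotation as Rn
j=np.load("jig.npy")[:3] if __import__("os").path.exists("jig.npy") else None
def tool():
    s=manip.get_state();q=s["ee_rot"];return s,Rn.from_quat([q[1],q[2],q[3],q[0]]).as_matrix()
def tojig(w):
    d=np.asarray(w)-[j[0],j[1],0];c,s=np.cos(j[2]),np.sin(j[2]);return np.array([c*d[0]+s*d[1],-s*d[0]+c*d[1],d[2]])
def report(target=None):
    s,R=tool();print("t",s["clock"],"tcp",np.round(s["position"]*1e3,1),"jig",np.round(tojig(s["position"])*1e3,1),"F",np.round(s["contact_force"],1),"w",s["width"],"q",np.round(s["qpos"],2))
    jx=np.array([np.cos(j[2]),np.sin(j[2]),0]);print("R\n",np.round(R,3))
    print("angle from tool z to jig x about tool x (deg)",np.degrees(np.arctan2(-(jx@R[:,1]),jx@R[:,2])))
    if target is not None:
        print("shift mm",np.round(R.T@(J2W(j,target)[0]-s["position"])*1e3,1))
E
python3 - <<'E'
from fit import *
report((-.155,0,.13))
E
```

```text
t 1.2 tcp [242.7 521.3 231.3] jig [467.3 368.2 231.3] F [-0.3 -0.5 -0.4] w 0.08578139588917326 q [ 1.01  0.28  1.5  -0.    1.36 -0.12]
R
 [[ 0.     0.422  0.907]
 [ 0.     0.907 -0.422]
 [-1.     0.     0.   ]]
angle from tool z to jig x about tool x (deg) -101.14825702430161
shift mm [ 101.3 -539.3  481.5]
```

step_arm --targets '[[[0,-20,18],4],[[0,-50,45],10],[[0,-85,76],18],[[0,-120,107],26],[[0,-155,138],34],[[0,-190,170],42],[[0,-225,201],50],[[0,-260,232],58],[[0,-295,263],66],[[0,-330,295],74],[[0,-365,326],78.9],[[0,-400,357],78.9],[[0,-435,388],78.9],[[0,-470,420],78.9],[[0,-505,451],78.9],[[0,-530,473],78.9],[[0,-539,481.5],78.9],[[20,-539,481.5],78.9],[[60,-539,481.5],78.9],[[100,-539,481.5],78.9]]' --grip 1 --grip_force 60

```text
clock: 3.2
position: [0.4521, -0.1702, 0.131]
ee_rot: [0.437, 0.557, 0.435, -0.556]
contact_force: [-0.3, -0.7, -0.7]
width: -0.0002
```

Run:
```python
from fit import *
report((-.155,0,.026))
p=manip.get_image("top");crop(p,(350,265),(80,60),"pics/top3.png",5,np.r_[proj(p,manip.get_state()["position"])])
p=manip.get_image("wrist");cv2.imwrite("pics/w3.png",p["image"][:,:,::-1])
```

```text
t 3.2 tcp [ 452.1 -170.2  131. ] jig [-154.2   -0.3  131. ] F [-0.3 -0.7 -0.7] w -0.00018740439416259624 q [-0.5   0.22  1.85  0.    1.07 -0.26]
R
 [[ 0.002  0.971 -0.24 ]
 [-0.001 -0.24  -0.971]
 [-1.     0.002 -0.   ]]
angle from tool z to jig x about tool x (deg) 179.9490180598236
shift mm [105.   -0.6   0.8]
```

View pics/w3.png

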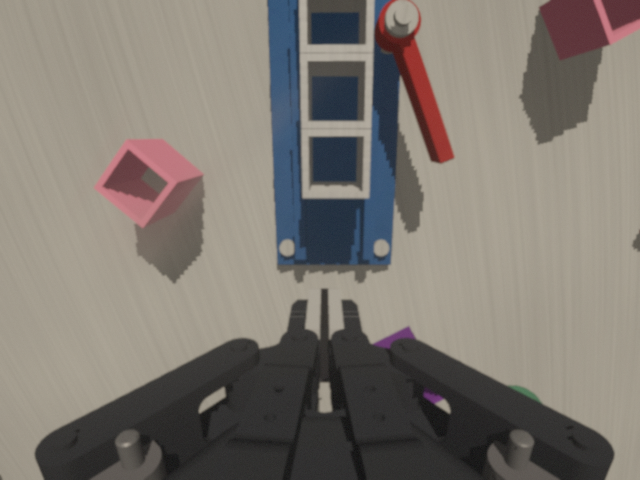

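View pics/top3.png

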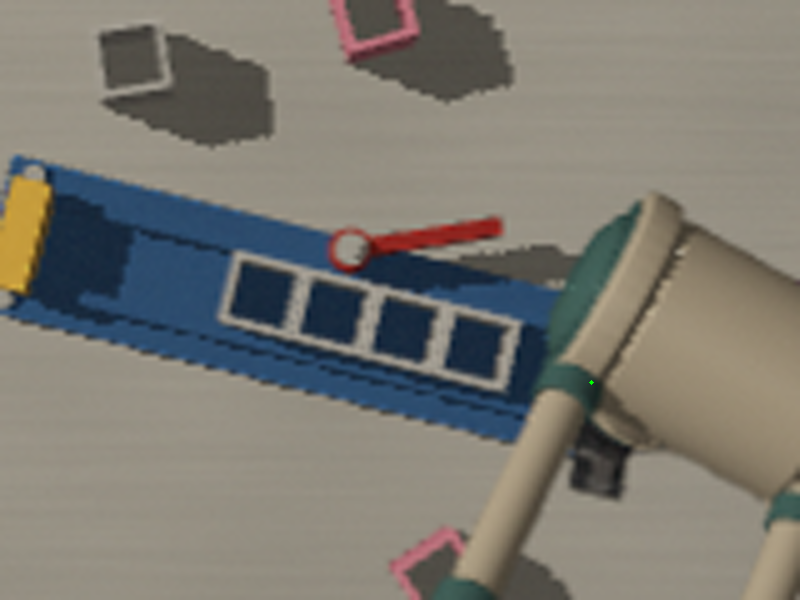

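Run:
```python
from fit import *
p=manip.get_image("wrist")
print(proj(p,manip.get_state()["position"]))
for z,uv in((.058,[(303,198),(370,197),(300,52),(374,53)]),(.008,[(279,265),(391,264)]),(.06,[(403,14)])):
    for w in ray(p,uv,z):print(np.round(tojig(w)*1e3,1))
```

```text
[[328.45038167 308.33606021]]
[-116.1   17.8   58. ]
[-115.4  -23.    58. ]
[-34.2  18.3  58. ]
[-34.8 -22.7  58. ]
[-178.1   41.6    8. ]
[-177.   -47.6    8. ]
[-15.2 -37.6  60. ]
```

step_arm --targets '[[[25,1,0],0],[[60,1,0],0],[[90,1,0],0],[[105,1,0],0],[[105,1,0],0],[[105,1,-8],0],[[105,1,-16],0],[[105,1,-20],0],[[105,1,-24],0],[[105,1,-27],0],[[105,1,-30],0],[[105,1,-33],0],[[105,1,-36],0],[[105,1,-36],0]]'

```text
clock: 4.75
position: [0.4618, -0.1367, 0.0266]
ee_rot: [-0.437, -0.556, -0.436, 0.557]
contact_force: [-0.8, -2.8, 2.2]
width: 0.0005
```

Run:
```python
from fit import *
report()
p=manip.get_image("side");crop(p,(315,275),(70,70),"pics/s4.png",5)
```

```text
t 4.75 tcp [ 461.8 -136.7   26.6] jig [-119.3   -1.7   26.6] F [-0.8 -2.8  2.2] w 0.0004524022950613758 q [-0.43  0.35  1.99 -0.    0.8  -0.19]
R
 [[ 0.001  0.971 -0.239]
 [-0.002 -0.239 -0.971]
 [-1.     0.001  0.001]]
angle from tool z to jig x about tool x (deg) 179.99168766161236
```

View pics/s4.png

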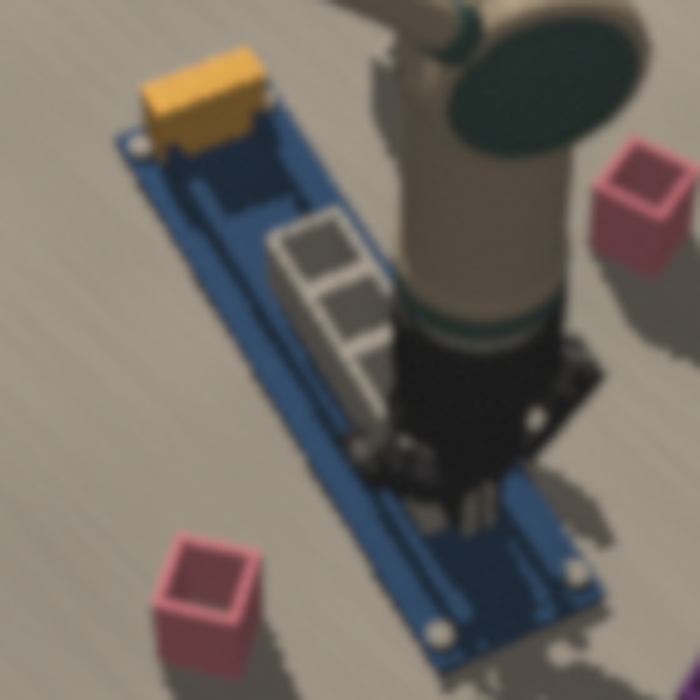

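step_arm --targets '[[[0,0,-2],0],[[0,0,-5],0],[[0,0,-9],0],[[0,0,-13],0],[[0,0,-17],0],[[0,0,-21],0],[[0,0,-25],0],[[0,0,-29],0],[[0,0,-33],0],[[0,0,-37],0],[[0,0,-41],0],[[0,0,-45],0],[[0,0,-49],0],[[0,0,-53],0],[[0,0,-57],0],[[0,0,-61],0],[[0,0,-65],0],[[0,0,-68],0],[[0,0,-70],0],[[0,0,-70],0]]'

```text
clock: 6.8
position: [0.4783, -0.0686, 0.0266]
ee_rot: [-0.437, -0.556, -0.436, 0.557]
contact_force: [-0.7, -4.7, 3.8]
width: 0.0003
```

Run:
```python
from fit import *
report()
p=manip.get_image("side");crop(p,(315,275),(70,70),"pics/s5.png",5)
p=manip.get_image("wrist");cv2.imwrite("pics/w5.png",p["image"][:,:,::-1])
```

```text
t 6.8 tcp [478.3 -68.6  26.6] jig [-49.3  -1.5  26.6] F [-0.7 -4.7  3.8] w 0.00032763872144918836 q [-0.29  0.35  1.99 -0.    0.8  -0.04]
R
 [[ 0.     0.971 -0.239]
 [-0.001 -0.239 -0.971]
 [-1.     0.001  0.001]]
angle from tool z to jig x about tool x (deg) 179.98198151492426
```

View pics/s5.png

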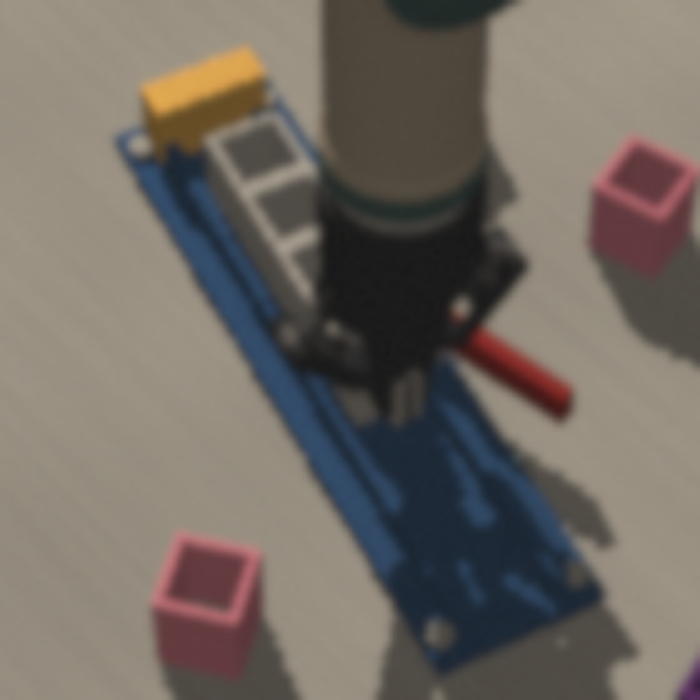

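View pics/w5.png

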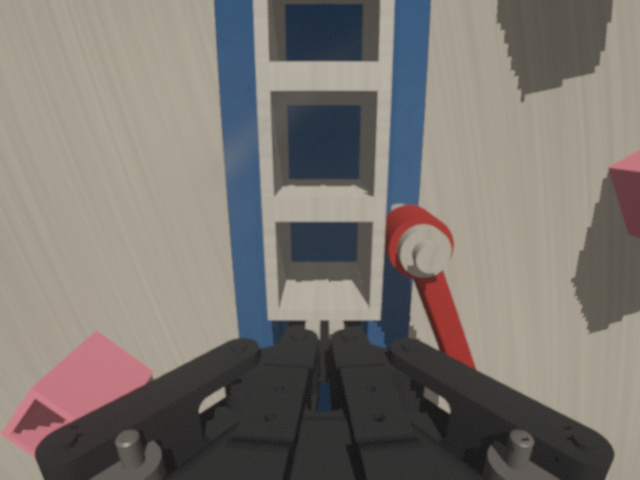

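Run:
```python
from fit import *
p=manip.get_image("side")
for uv in[(285,350),(330,372),(375,425)]:
    for z in(.03,.06,.08,.1):
        print(uv,z,np.round(tojig(ray(p,[np.array(uv)/5+[245,205]],z)[0])*1e3))
```

```text
(285, 350) 0.03 [ 1. 35. 30.]
(285, 350) 0.06 [-19.  44.  60.]
(285, 350) 0.08 [-33.  50.  80.]
(285, 350) 0.1 [-46.  56. 100.]
(330, 372) 0.03 [-21.  21.  30.]
(330, 372) 0.06 [-40.  31.  60.]
(330, 372) 0.08 [-53.  37.  80.]
(330, 372) 0.1 [-66.  44. 100.]
(375, 425) 0.03 [-58.  16.  30.]
(375, 425) 0.06 [-77.  26.  60.]
(375, 425) 0.08 [-89.  32.  80.]
(375, 425) 0.1 [-101.   39.  100.]
```

step_arm --targets '[[[0,0,-2],0],[[0,0,-5],0],[[0,0,-8],0],[[0,0,-11],0],[[0,0,-14],0],[[0,0,-17],0],[[0,0,-19],0],[[0,0,-21],0],[[0,0,-22],0],[[0,0,-23],0],[[0,0,-23],0]]'

```text
clock: 8.05
position: [0.4837, -0.0465, 0.0266]
ee_rot: [-0.437, -0.556, -0.436, 0.557]
contact_force: [-2.7, -5.8, 4.1]
width: -0.0001
```

step_arm --targets '[[[0,0,-1],0],[[0,0,-2],0],[[0,0,-2],0]]'

```text
clock: 8.35
position: [0.4842, -0.0446, 0.0266]
ee_rot: [-0.437, -0.556, -0.436, 0.557]
contact_force: [-2.1, -6.2, 4.6]
width: 0.0002
```

Run:
```python
from fit import *
report()
p=manip.get_image("side");crop(p,(315,275),(70,70),"pics/s6.png",5)
```

```text
t 8.35 tcp [484.2 -44.6  26.6] jig [-24.6  -1.4  26.6] F [-2.1 -6.2  4.6] w 0.00015026284866570517 q [-0.23  0.36  1.98 -0.    0.8   0.01]
R
 [[ 0.     0.971 -0.239]
 [-0.002 -0.239 -0.971]
 [-1.     0.001  0.001]]
angle from tool z to jig x about tool x (deg) 179.98474713007303
```

View pics/s6.png

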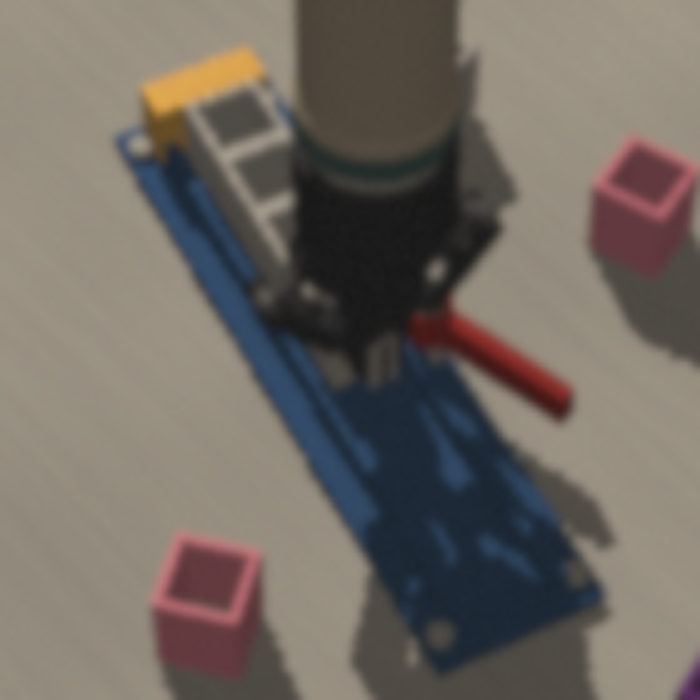

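Not at the stop yet by force; creep on, 1 mm at a time.

step_arm --targets '[[[0,0,-1],0],[[0,0,-1],0],[[0,0,-1],0]]'

```text
clock: 8.7
position: [0.4843, -0.0437, 0.0266]
ee_rot: [-0.437, -0.556, -0.436, 0.557]
contact_force: [-2.6, -5.9, 3.7]
width: 0.0002
```

step_arm --targets '[[[0,0,-1],0],[[0,0,-1],0],[[0,0,-1],0]]'

```text
clock: 9.0
position: [0.4846, -0.0427, 0.0266]
ee_rot: [-0.437, -0.556, -0.436, 0.557]
contact_force: [-1.6, -6.2, 3.6]
width: -0.0002
```

step_arm --targets '[[[0,0,-1],0],[[0,0,-1],0],[[0,0,-1],0]]'

```text
clock: 9.3
position: [0.4848, -0.0418, 0.0266]
ee_rot: [-0.437, -0.556, -0.436, 0.557]
contact_force: [-1.9, -5.6, 4.1]
width: -0.0004
```

step_arm --targets '[[[0,0,-1],0],[[0,0,-1],0],[[0,0,-1],0]]'

```text
clock: 9.6
position: [0.485, -0.0408, 0.0266]
ee_rot: [-0.437, -0.556, -0.436, 0.557]
contact_force: [-1.4, -6.0, 3.9]
width: -0.0002
```

step_arm --targets '[[[0,0,-1],0],[[0,0,-1],0],[[0,0,-1],0]]'

```text
clock: 9.9
position: [0.4853, -0.0398, 0.0266]
ee_rot: [-0.437, -0.556, -0.436, 0.557]
contact_force: [-2.4, -6.5, 4.6]
width: -0.0002
```

Run:
```python
from fit import *
report()
p=manip.get_image("side");crop(p,(295,240),(45,45),"pics/s7.png",8)
p=manip.get_image("top");crop(p,(300,255),(50,40),"pics/t7.png",8)
p=manip.get_image("wrist");cv2.imwrite("pics/w7.png",p["image"][:,:,::-1])
```

```text
t 9.9 tcp [485.3 -39.8  26.6] jig [-19.7  -1.4  26.6] F [-2.4 -6.5  4.6] w -0.00022828818591962992 q [-0.22  0.36  1.98 -0.    0.8   0.02]
R
 [[ 0.     0.971 -0.239]
 [-0.002 -0.239 -0.971]
 [-1.     0.     0.001]]
angle from tool z to jig x about tool x (deg) 179.9782655240125
```

View pics/s7.png

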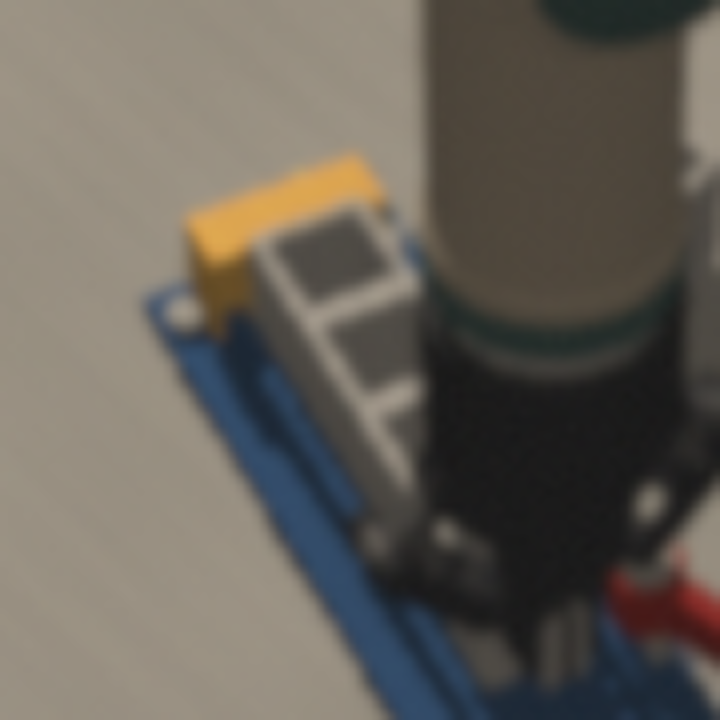

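View pics/t7.png

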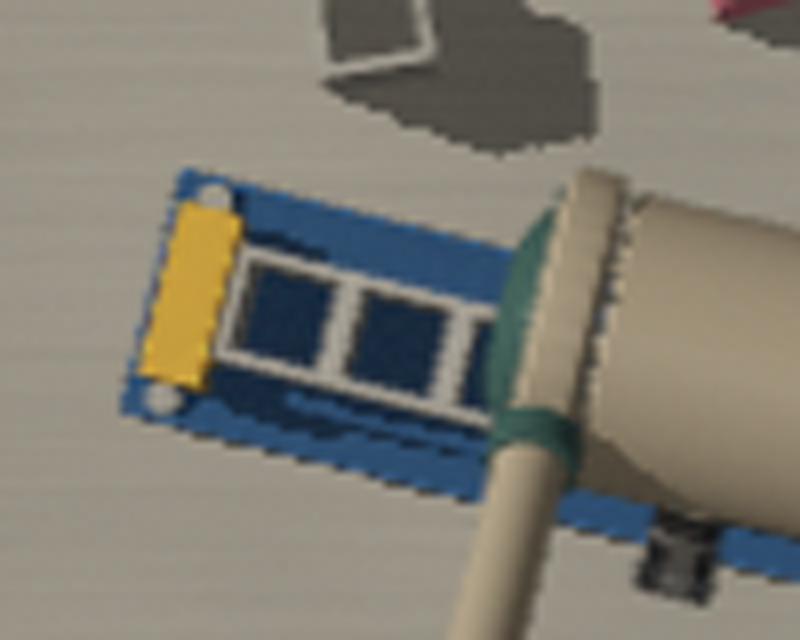

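View pics/w7.png

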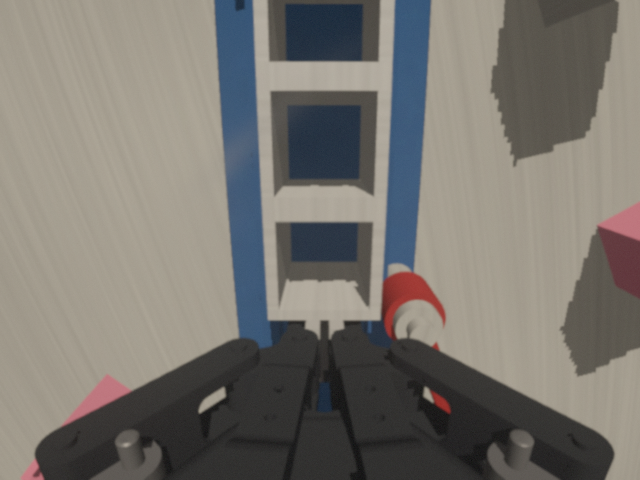

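step_arm --targets '[[[0,0,-1],0],[[0,0,-1],0],[[0,0,-1],0]]'

```text
clock: 10.35
position: [0.4855, -0.0389, 0.0266]
ee_rot: [-0.437, -0.556, -0.436, 0.557]
contact_force: [-0.4, -6.2, 4.2]
width: -0.0004
```

step_arm --targets '[[[0,0,-1],0],[[0,0,-1],0],[[0,0,-1],0]]'

```text
clock: 10.65
position: [0.4857, -0.0379, 0.0266]
ee_rot: [-0.437, -0.556, -0.436, 0.557]
contact_force: [-2.3, -6.3, 5.3]
width: -0.0002
```

step_arm --targets '[[[0,0,-1],0],[[0,0,-1],0],[[0,0,-1],0]]'

```text
clock: 10.95
position: [0.486, -0.037, 0.0266]
ee_rot: [-0.437, -0.556, -0.436, 0.557]
contact_force: [-0.7, -6.3, 4.3]
width: -0.0001
```

step_arm --targets '[[[0,0,-1],0],[[0,0,-1],0],[[0,0,-1],0]]'

```text
clock: 11.25
position: [0.486, -0.037, 0.0266]
ee_rot: [-0.437, -0.555, -0.436, 0.557]
contact_force: [-2.5, -10.5, 5.9]
width: 0.0001
```

step_arm --targets '[[[0,0,1],0],[[0,0,4],0],[[0,0,12],0],[[0,0,25],0],[[0,0,45],0],[[-20,0,70],0],[[-60,0,90],0],[[-100,0,110],0],[[-120,0,120],0],[[-120,0,120],0]]'

```text
clock: 12.25
position: [0.4591, -0.1542, 0.1493]
ee_rot: [0.438, 0.558, 0.433, -0.556]
contact_force: [0.3, -0.7, 0.8]
width: -0.0002
```

Run:
```python
from fit import *
report()
p=manip.get_image("side");crop(p,(300,255),(60,50),"pics/s8.png",6)
p=manip.get_image("top");crop(p,(320,260),(60,45),"pics/t8.png",6)
p=manip.get_image("wrist");cv2.imwrite("pics/w8.png",p["image"][:,:,::-1])
```

```text
t 12.25 tcp [ 459.1 -154.2  149.3] jig [-137.    -3.2  149.3] F [ 0.3 -0.7  0.8] w -0.0001889627751181133 q [-0.47  0.2   1.83 -0.    1.11 -0.22]
R
 [[ 0.006  0.97  -0.242]
 [-0.003 -0.242 -0.97 ]
 [-1.     0.007  0.002]]
angle from tool z to jig x about tool x (deg) 179.8104035587945
```

View pics/s8.png

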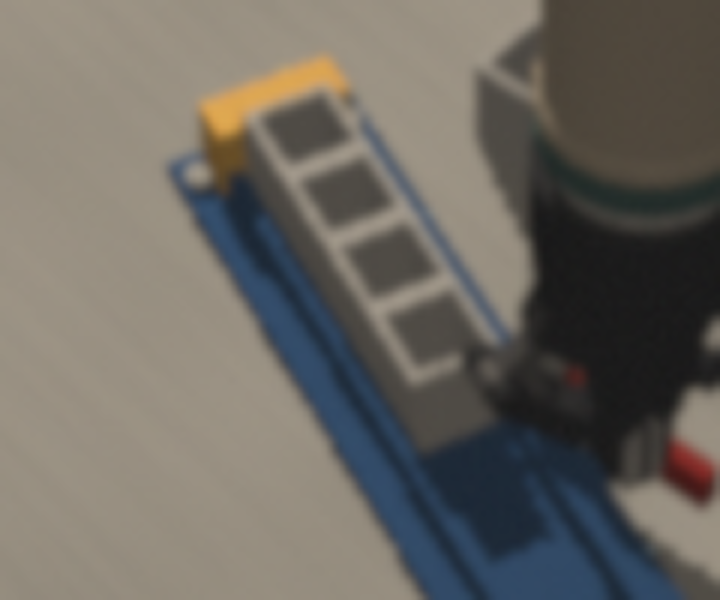

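View pics/t8.png

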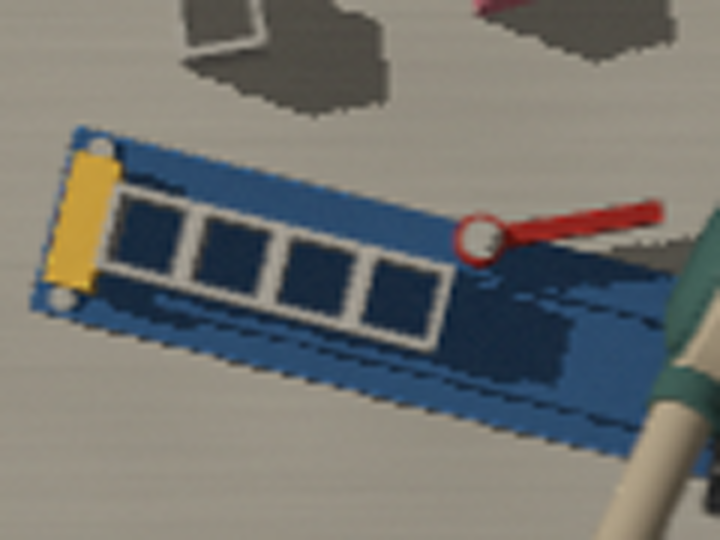

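View pics/w8.png

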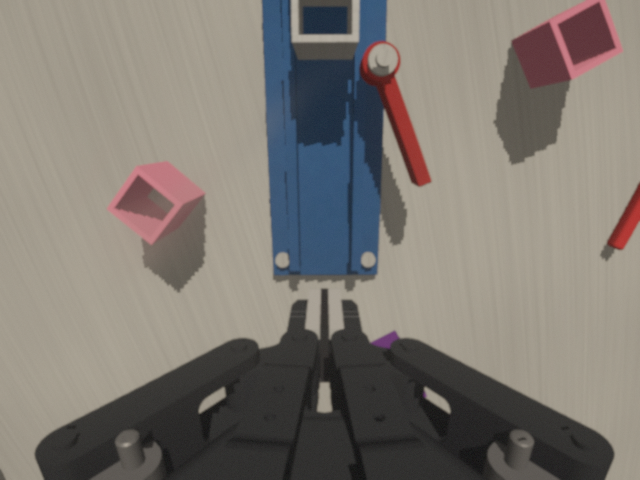

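Run:
```python
from fit import *
p=manip.get_image("wrist");top=manip.get_image("top");side=manip.get_image("side")
H=[(.15,-.02,.058),(.15,.02,.058),(-.01,-.02,.058),(-.01,.02,.058)]
# front edge hidden little; use rear corners and front corners
t=np.array([(118,187),(103,268),(455,268),(436,350)])/6+[260,215]-.5
s=np.array([(328,88),(247,112),(493,335),(413,385)])/6+[240,205]-.5
w=np.array([(358,36),(292,38)]) ; w2=np.array([(384,60)]); B=[(-.18,.045,.008),(-.18,-.045,.008)];w3=np.array([(273,276),(379,275)])
def res(x):
    a=proj(top,J2W(x,H))-t;b=proj(side,J2W(x,H))-s
    c=proj(p,J2W(x,[(-.01,-.02,.058),(-.01,.02,.058)]))-w;d=proj(p,J2W(x,[(-.019,-.036,.06)]))-w2;e=proj(p,J2W(x,B))-w3
    return np.r_[a,b,c/2,d/2,e/2].ravel()
r=least_squares(res,j,loss="soft_l1");print(j,r.x,np.round(res(r.x).reshape(-1,2),1).tolist())
np.save("jig.npy",r.x)
import fit;fit.j=r.x
piv=np.array([-.019,-.036]);print("piv wrist",tojig(ray(p,w2,.06)[0]),"top",tojig(ray(top,[np.array([483,240])/6+[260,215]-.5],.06)[0]))
for pp,uv in((p,[(422,183)]),(top,[np.array([659,210])/6+[260,215]-.5])):
    tj=tojig(ray(pp,uv,.047)[0]);d=tj[:2]-piv;print("tip",tj,np.linalg.norm(d),np.arctan2(d[1],-d[0])+.6)
report()
```

```text
[ 0.48864686 -0.02037238  1.32959695] [ 0.48999572 -0.01704703  1.33522408] [[-1.0, -0.4], [-2.1, 0.2], [-0.5, -0.1], [-0.8, 0.5], [0.3, -1.6], [-0.4, -0.2], [2.1, 1.4], [0.6, -0.8], [-0.1, 2.7], [-0.6, 2.0], [0.3, -1.6], [0.3, -0.1], [-0.4, 0.1]]
piv wrist [-0.02081885 -0.03565806  0.06      ] top [-0.02065522 -0.03549441  0.06      ]
tip [-0.09633361 -0.06653642  0.047     ] 0.08314421465727455 0.22392721440869706
tip [-0.09640066 -0.06911139  0.047     ] 0.08418566283870989 0.19576684468561223
t 12.55 tcp [ 456.5 -150.5  144.8] jig [-137.6    1.4  144.8] F [ 0.3 -0.3  0.1] w -8.770776020880455e-05 q [-0.46  0.21  1.83  0.    1.11 -0.22]
R
 [[-0.003  0.971 -0.239]
 [ 0.002 -0.239 -0.971]
 [-1.    -0.003 -0.001]]
angle from tool z to jig x about tool x (deg) 179.660086554138
```

```bash
cat > path.py <<'E'
from fit import *
def fc(q,r=.06,ex=0):
    a=q-.6;u=np.array([-np.cos(a),np.sin(a)]);n=np.array([np.sin(a),np.cos(a)])
    return np.array([-.0195,-.036])+r*u-n*(.005+ex+.0145*abs(n[1])+.011*abs(n[0]))
E
python3 - <<'E'
from path import *
report()
s,R=tool()
f=lambda P:np.round(R.T@(J2W(j,P)[0]-s["position"])*1e3,0)
b=fc(.21,ex=.014);print(b,f((*b,.145)),f((*b,.034)))
s["position"]=J2W(j,(*b,.034))[0]
for q in np.arange(.1,2.21,.1):print(round(q,2),np.round(fc(q)*1e3,0),np.round(R.T@(J2W(j,(*fc(q),.034))[0]-s["position"])*1e3,1))
E
```

```text
t 12.55 tcp [ 456.5 -150.5  144.8] jig [-137.6    1.4  144.8] F [ 0.3 -0.3  0.1] w -8.770776020880455e-05 q [-0.46  0.21  1.83  0.    1.11 -0.22]
R
 [[-0.003  0.971 -0.239]
 [ 0.002 -0.239 -0.971]
 [-1.    -0.003 -0.001]]
angle from tool z to jig x about tool x (deg) 179.660086554138
[-0.06108221 -0.09265674] [ -0.  94. -77.] [111.  94. -77.]
0.1 [-61. -85.] [ 0.  -7.7  0.1]
0.2 [-66. -80.] [  0.  -12.4   4.9]
0.3 [-70. -75.] [  0.  -17.8   9.3]
0.4 [-74. -69.] [  0.1 -23.7  13.1]
0.5 [-77. -62.] [  0.1 -30.1  16.2]
0.6 [-80. -55.] [  0.1 -37.   18.6]
0.7 [-81. -50.] [  0.1 -42.1  20.4]
0.8 [-83. -45.] [  0.1 -47.5  21.8]
0.9 [-83. -39.] [  0.1 -53.1  22.6]
1.0 [-84. -33.] [  0.2 -59.   22.8]
1.1 [-83. -27.] [  0.2 -65.1  22.5]
1.2 [-82. -21.] [  0.2 -71.3  21.4]
1.3 [-80. -15.] [  0.2 -77.5  19.7]
1.4 [-78.  -9.] [  0.3 -83.6  17.2]
1.5 [-75.  -3.] [  0.3 -89.5  14. ]
1.6 [-71.   3.] [  0.3 -95.2  10. ]
1.7 [-66.   8.] [   0.3 -100.4    5.3]
1.8 [-60.  12.] [ 3.000e-01 -1.052e+02 -1.000e-01]
1.9 [-54.  17.] [   0.4 -109.3   -6.1]
2.0 [-48.  20.] [   0.4 -112.7  -12.7]
2.1 [-41.  23.] [   0.4 -115.4  -19.7]
2.2 [-34.  24.] [   0.4 -117.3  -26.2]
```

step_arm --targets '[[[0,20,-16],0],[[0,45,-36],0],[[0,70,-57],0],[[0,88,-72],0],[[0,94,-77],0],[[0,94,-77],0],[[20,94,-77],0],[[45,94,-77],0],[[70,94,-77],0],[[90,94,-77],0],[[105,94,-77],0],[[111,94,-77],0],[[111,94,-77],0]]'

```text
clock: 13.85
position: [0.5656, -0.0994, 0.0345]
ee_rot: [-0.435, -0.556, -0.437, 0.557]
contact_force: [-0.5, -0.2, -0.3]
width: -0.0001
```

Run:
```python
from path import *
report((*fc(.21,ex=.014),.034))
p=manip.get_image("side");crop(p,(315,275),(70,60),"pics/s9.png",5)
p=manip.get_image("wrist");cv2.imwrite("pics/w9.png",p["image"][:,:,::-1])
```

```text
t 13.85 tcp [565.6 -99.4  34.5] jig [-62.4 -92.7  34.5] F [-0.5 -0.2 -0.3] w -0.00010996616254490906 q [-0.29  0.45  1.78 -0.    0.92 -0.05]
R
 [[-0.003  0.971 -0.24 ]
 [ 0.001 -0.24  -0.971]
 [-1.    -0.003  0.   ]]
angle from tool z to jig x about tool x (deg) 179.59994825957807
shift mm [ 0.5 -0.  -1.3]
```

View pics/s9.png

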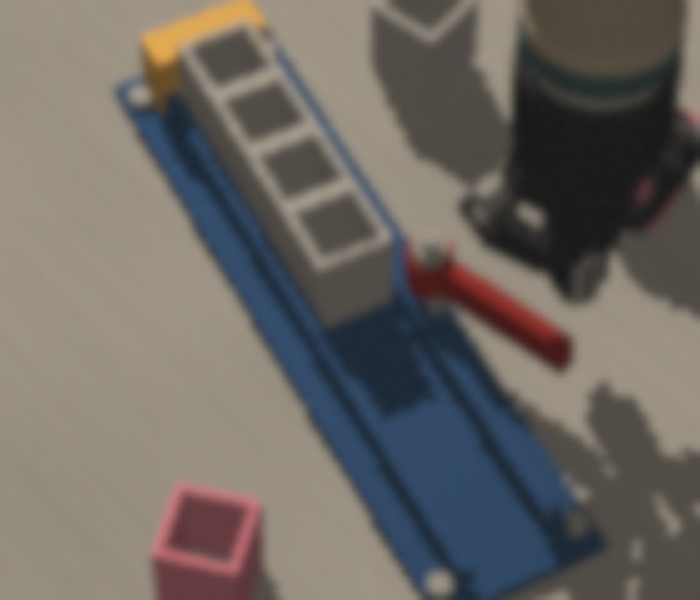

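View pics/w9.png

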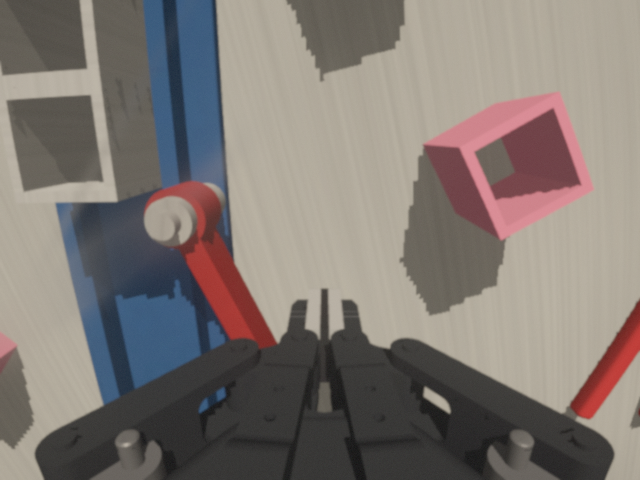

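step_arm --targets '[[[0,-4,-1],0],[[0,-8,-1],0],[[0,-12,3.5],0],[[0,-18,8],0],[[0,-24,12],0],[[0,-30,15],0],[[0,-37,17],0],[[0,-42,19],0],[[0,-47.5,20.5],0],[[0,-53,21],0],[[0,-59,21.5],0],[[0,-65,21],0],[[0,-71,20],0],[[0,-77.5,18.5],0],[[0,-83.5,16],0],[[0,-89.5,12.5],0],[[0,-95,8.5],0],[[0,-100.5,4],0],[[0,-105,-1.5],0],[[0,-105,-1.5],0]]'

```text
clock: 15.95
position: [0.4644, -0.0714, 0.0351]
ee_rot: [-0.436, -0.556, -0.437, 0.557]
contact_force: [-0.2, 0.3, -0.1]
width: 0.0003
```

Run:
```python
from path import *
report((*fc(2.17),.034))
p=manip.get_image("side");crop(p,(315,275),(70,60),"pics/s10.png",5)
p=manip.get_image("wrist");cv2.imwrite("pics/w10.png",p["image"][:,:,::-1])
```

```text
t 15.95 tcp [464.4 -71.4  35.1] jig [-58.9  12.2  35.1] F [-0.2  0.3 -0.1] w 0.00025862604368286004 q [-0.3   0.33  2.    0.    0.81 -0.06]
R
 [[-0.002  0.971 -0.239]
 [ 0.001 -0.239 -0.971]
 [-1.    -0.002 -0.   ]]
angle from tool z to jig x about tool x (deg) 179.67553409641175
shift mm [  1.2 -11.9 -23.2]
```

View pics/s10.png

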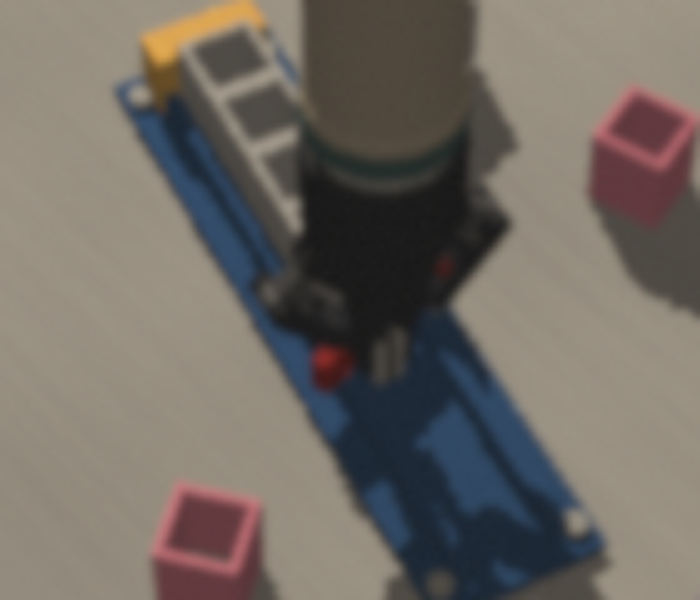

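View pics/w10.png

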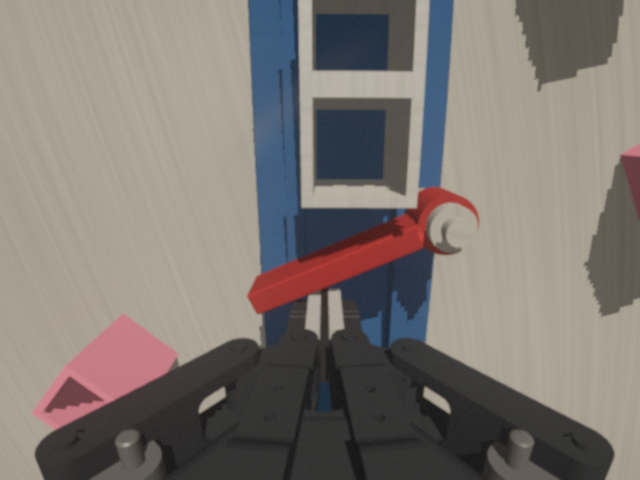

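step_arm --targets '[[[0,-3,-4],0],[[0,-6,-8],0],[[0,-9,-13],0],[[0,-11,-17],0],[[0,-12,-20],0],[[0,-12,-21],0],[[0,-12,-22],0],[[0,-12,-22],0]]'

```text
clock: 16.85
position: [0.4589, -0.0481, 0.0352]
ee_rot: [-0.436, -0.557, -0.436, 0.557]
contact_force: [-0.3, 0.0, -0.7]
width: 0.0002
```

step_arm --targets '[[[0,0,-1],0],[[0,0,-1],0],[[0,0,-1],0]]'

```text
clock: 17.15
position: [0.4595, -0.0474, 0.0353]
ee_rot: [0.436, 0.557, 0.436, -0.557]
contact_force: [0.1, -0.7, -0.4]
width: -0.0001
```

Run:
```python
from path import *
report((*fc(2.17),.034))
p=manip.get_image("wrist");cv2.imwrite("pics/w11.png",p["image"][:,:,::-1])
```

```text
t 17.15 tcp [459.5 -47.4  35.3] jig [-36.6  22.5  35.3] F [ 0.1 -0.7 -0.4] w -7.714140796087096e-05 q [-0.25  0.32  2.02  0.    0.8  -0.01]
R
 [[ 0.     0.971 -0.24 ]
 [ 0.    -0.24  -0.971]
 [-1.     0.    -0.   ]]
angle from tool z to jig x about tool x (deg) 179.6162688383272
shift mm [ 1.3 -1.4 -1. ]
```

View pics/w11.png

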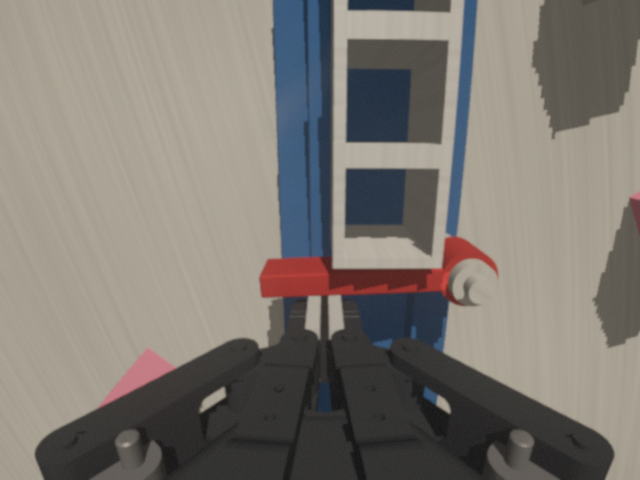

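step_arm --targets '[[[0,0,-1],0],[[0,0,-1],0],[[0,0,-1],0]]'

```text
clock: 17.5
position: [0.4597, -0.0464, 0.0353]
ee_rot: [0.436, 0.557, 0.436, -0.557]
contact_force: [-0.3, -0.1, 0.1]
width: 0.0002
```

step_arm --targets '[[[0,0,-1],0],[[0,0,-1],0],[[0,0,-1],0]]'

```text
clock: 17.8
position: [0.46, -0.0454, 0.0353]
ee_rot: [0.436, 0.557, 0.436, -0.557]
contact_force: [-0.8, -1.4, 0.7]
width: -0.0002
```

step_arm --targets '[[[0,0,-1],0],[[0,0,-1],0],[[0,0,-1],0]]'

```text
clock: 18.1
position: [0.4601, -0.045, 0.0353]
ee_rot: [-0.436, -0.556, -0.436, 0.557]
contact_force: [-1.5, -4.7, -0.0]
width: -0.0001
```

step_arm --targets '[[[0,0,-1],0],[[0,0,-1],0],[[0,0,-1],0]]'

```text
clock: 18.4
position: [0.4601, -0.0449, 0.0353]
ee_rot: [-0.437, -0.556, -0.436, 0.557]
contact_force: [-2.6, -7.9, 0.4]
width: 0.0
```

Firm stop reached: the force rises and the position stands still. Now back off and up.

step_arm --targets '[[[0,0,1],0],[[0,0,4],0],[[0,0,12],0],[[0,0,25],0],[[0,0,45],0],[[-20,0,65],0],[[-60,0,80],0],[[-100,0,110],0],[[-120,0,140],0],[[-120,0,160],0],[[-120,0,160],0],[[-120,0,160],0]]'

```text
clock: 19.6
position: [0.4215, -0.1989, 0.155]
ee_rot: [0.435, 0.557, 0.436, -0.557]
contact_force: [0.4, 0.6, 0.1]
width: 0.0003
```

Run:
```python
from path import *
report()
p=manip.get_image("side");crop(p,(305,260),(60,50),"pics/s12.png",6)
p=manip.get_image("top");crop(p,(320,260),(60,45),"pics/t12.png",6)
w=np.array([(.15,-.02,.058),(-.01,-.02,.058),(-.01,.02,.058)]);print(proj(p,J2W(j,w)))
cv2.imwrite("pics/tf.png",p["image"][:,:,::-1])
```

```text
t 19.6 tcp [ 421.5 -198.9  155. ] jig [-192.8   24.2  155. ] F [0.4 0.6 0.1] w 0.0002918384538193079 q [-0.59  0.17  1.85  0.    1.12 -0.35]
R
 [[-0.     0.97  -0.242]
 [ 0.001 -0.242 -0.97 ]
 [-1.    -0.001 -0.001]]
angle from tool z to jig x about tool x (deg) 179.5150216383454
[[278.15669887 245.23976638]
 [334.85774082 259.11469012]
 [331.39659913 273.33712618]]
```

View pics/s12.png

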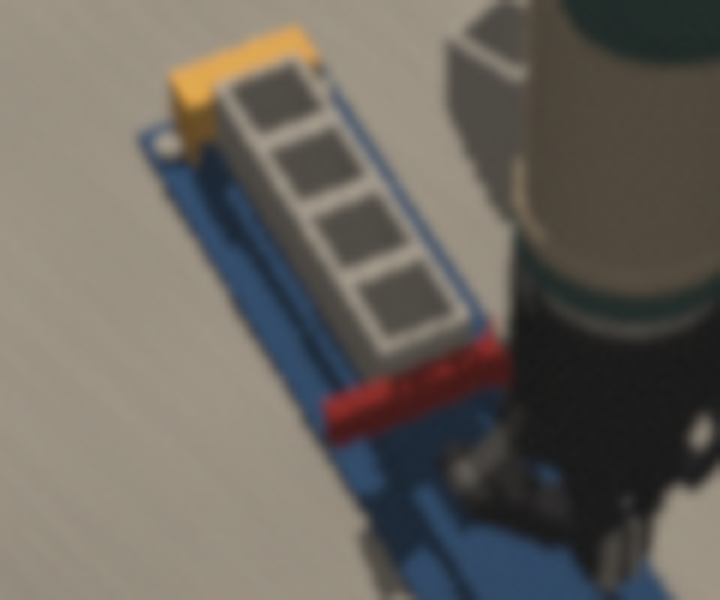

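View pics/t12.png

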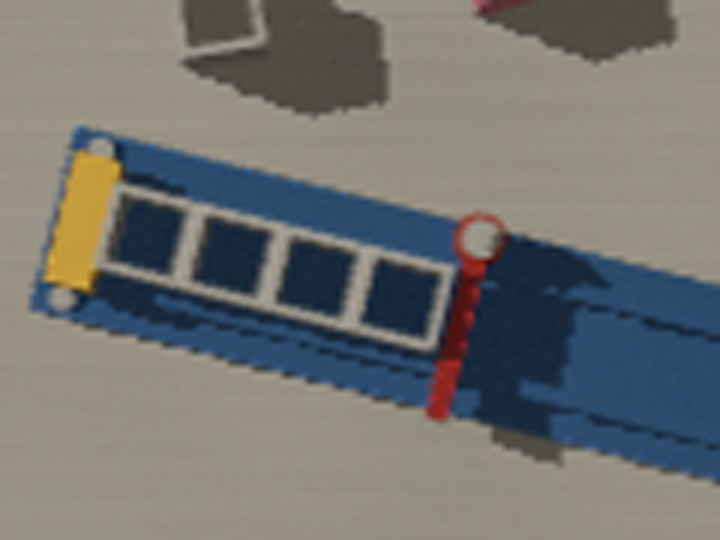

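View pics/tf.png

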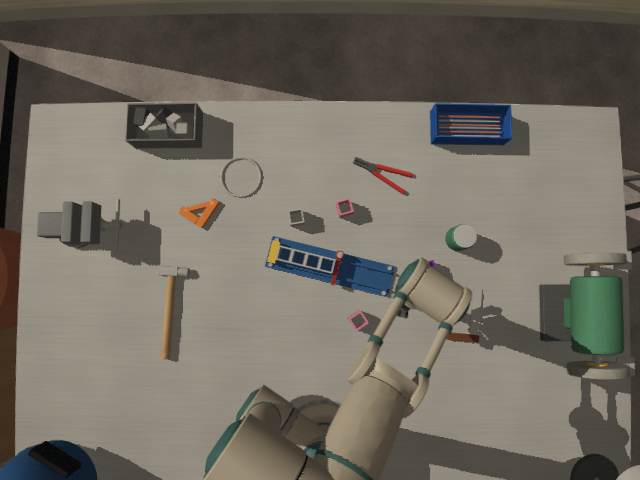

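```bash
python3 -c "
from rig import manip
print(manip.sign_off())"
```

```text
the job is handed in; nothing more can be done
None
```

The row of four tubes is closed up against the yellow stop, and the red keeper bar is square across the channel behind it. I handed the job in at 19.6 s. `sign_off` gives no verdict, so what follows rests on my own checks.

- **Row:** With the gripper shut and pointing down, I pushed the rear tube, and the whole row with it, about 105 mm in one direction. At the end I crept in 1 mm steps. The push rose from about 6 N to 10.5 N while the tip stopped moving, which I took as contact with the stop. The side, top and wrist pictures showed no gap in the row or at the stop, and the tubes upright.
- **Keeper:** It started at about 0.2 rad. I swept it round from its outer side until it would not move further; the force reached about 8 N with no more motion. The last pictures show it square across the channel, just behind the rear tube. The tubes are at the same pixels as before the sweep.
- **Finish:** The arm ended clear of everything, with the tip 155 mm above the bench, beyond the open end of the channel, and near-zero contact force. In the last top picture the other things look unmoved. The try square is partly hidden by the arm there, but the gripper never came near it.

**Disagreement:** My first estimate of the jig's position was about 3 to 4 mm off along the channel. The row reached the stop later than I had predicted, and I refitted the jig's position before moving the keeper. The views still differed by up to about 2 mm, and for that reason I relied on contact force at both end stops.

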